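Screw the lid back on the desk mug

TASK

Put the black screw lid back on the insulated mug: set it squarely on the threaded neck, turn it gently backward (anticlockwise) until you feel it drop into the thread start, then screw it forward (clockwise) until it is fully home, and let go. Do not force the thread, and leave the other things on the desk where they are.

Things in the scene. Friction and masses are not known exactly. Their poses are not given: they have to be found in the camera images.
- mug: insulated steel mug with a dark band and a grey plastic threaded neck, open on top; 76 wide (foot 82), 123 tall, steel up to 97, held to the desk by its suction foot: it cannot turn or slide. Origin: centre of its underside, z up. The neck was pressed in at an unknown rotation: the mug's yaw does not tell where the threads begin.
- mug_mouth (a point): centre of the open rim, 123 mm above the desk. The rim is a cone: 47 wide, 54 wide 7 mm lower, then straight. Round the neck stand 3 equal sectors of 120 degrees, 61 mm over the threads. Each, clockwise from above: a stop post (10 degrees, top 5 mm below the rim), an open entry slot (30 degrees), a thread (80 degrees, top level, 8 mm below the rim) that ends at the next post.
- lid: black screw lid with a stiff carry loop, lying loop up on a cork coaster 4 mm thick. Origin: centre of its underside, z up. 70 wide, top face 27 up. Loop along the lid's x: bar 56 long, 14 thick (y), from 45 to 59 up; open below, 10 mm legs at its ends. Inside, 3 lugs 120 degrees apart, 9 wide, 4 high, 1 mm above the underside, inner faces on a 56 mm circle (1 mm play round the neck). 70 to 120 g.
- lid_loop (a point): middle of the loop bar, 52 mm above the lid's underside. Underside above the desk: 117 mm with lugs on the posts, 114 on the threads, 105.5 dropped in the slots, 100.5 fully home. From on top of a thread the lugs reach the slot only anticlockwise; clockwise they meet a post. From the slot, clockwise, it sinks 5 mm in 80 degrees, then stops at the post; 1.5 mm play up; it stays where it is left.
- espresso_cup: white cup, 64 wide, 56 tall, on a cork coaster like the lid's; a bystander. Origin: centre of its underside
- mouse: computer mouse, 102 x 60 x 36, bystander. Origin: centre of its underside
- remote: white remote control, 140 x 46 x 20, bystander. Origin: centre of its underside
- tape_dispenser: green tape dispenser, 150 x 56 x 80, bystander. Origin: centre of its underside
- phone: mobile phone lying flat, 150 x 73 x 9, bystander. Origin: centre of its underside
- note_pad: yellow sticky-note pad, 76 x 76 x 12, bystander. Origin: centre of its underside
- stapler: black stapler, 130 x 36 x 45, bystander. Origin: centre of its underside
- paper_cup: pale paper cup, 72 wide, 85 tall, bystander. Origin: centre of its underside
Not all that is in view belongs to the job. Leave any orange, pink or turquoise look-alike of the lid alone.

How it is judged:
On the way:
1. the lid is set squarely on the mug's neck (horizontal distance between lid and mug below 0.004 m and z of lid in the frame of mug below 0.119 m and angle between lid's own z axis and vertical below 0.1 rad), for 0.1 s.
At the end, for the whole second after the job is handed in: The lid is released and at rest, upright (within 0.05 rad) and centred (3 mm) on the mug's neck, screwed fully home: its underside less than 101.7 mm above the mug's underside (home is 100.5) (horizontal distance between lid and mug below 0.003 m and z of lid in the frame of mug below 0.1017 m and angle between lid's own z axis and vertical below 0.05 rad and linear speed of lid below 0.01 m/s); the robot touches nothing.
It fails at once if the lid was forced against the mug (over 60 N) (contact force between lid and mug above 60 N).
It fails at once if a bystander was pushed out of its place (over 30 mm) (distance of any of espresso_cup, mouse, remote, tape_dispenser, phone, note_pad, stapler, paper_cup from where it was at the start of the episode above 0.03 m).
It also fails if it takes over 70 s, if anything falls off the work surface, if the arm or the gripper's body presses on something with over 40 N, if the wrist force passes 120 N, or if a joint passes its speed limit or range.

ROBOT

A 6-joint arm with a two-finger parallel gripper is mounted at the origin on the work surface. World frame = base frame: x ahead of the robot, y to its left, z up, the work surface at z = 0. Lengths are in m, angles in rad, forces in N, time in s.
With the tool pointing down it reaches from about 0.35 to 0.85 m from the base axis. Payload 8.1 kg.
Tool frame: the origin (TCP) lies between the finger pads; the fingertips stand 11 mm ahead of it and the grasp point (between the pads) lies 8 mm behind it; y points along the fingers, x is the direction in which the jaws open and shut, and the axes are right-handed (so a half turn about y gives the same grasp; the last joint's range is limited). The gripper opens to 93 mm and grips with 3 to 60 N. Pads are 15 mm wide; open, the fingers measure 128 mm over their backs; the gripper's body (75 mm by 188 mm) begins 65 mm behind the grasp point.
Start: joints at [1.203, 0.13, 1.488, -0, 1.523, -0.085], TCP at [0.167, 0.576, 0.23] pointing down, gripper open.
Joint ranges: [-2.96, 2.96], [-0.89, 2.26], [0.02, 2.5], [-1.34, 4.48], [0, 2.73], [-2.66, 2.66]. Speed limits (rad/s): [2.39, 2.39, 2.79, 3.14, 3.14, 3.14].

INTERFACE

Orientations are given as a rotation vector (axis times angle).
In Python, from plant import readout, optics, robot gives the robot as it stands.
- The arm moves only by the shell command python3 -m creep 'ROWS' [FORCE]. ROWS is JSON, a list that holds one entry, the list of rows, each a list of 7 numbers: the closure, from 0 (fully open) to 1 (shut), then the shift along the tool's x, y, z in cm, then the turn, a rotation vector about the tool's x, y, z in degrees. In form: [[[grip, x, y, z, wx, wy, wz], ...]]. A call has exactly 8 rows; each row shifts and turns the pose as measured when the row begins, along the tool's axes as they then stand; what a row does not reach is not made up. A row lasts 1/10 s, in which the tool goes at most 50 mm and 8.59 degrees, less where a joint would pass 70% of its speed; a pose out of reach is approached as far as the arm can. A call is refused whole if a number of a shift passes 5 or a number of a turn 8.59, either way. A call with a gripper value outside its range is refused whole. The fingers move at their own pace and stop on an object; FORCE is the grip in N (left out, the last holds). Time passes only in rows, so rows that do not move let the fingers close, or fill a call up. It gives the time, the measured TCP pose, the force and the opening at its end, in the units of the state.
- readout.read_state(): the state, without advancing time (a new reading comes with each control period).
- optics.read_camera(name): name is "side" or "top"; returns a dict with "frame" (420x560x3 uint8, red, green, blue), "depth" (420x560 float32, m along the optical axis (not along the pixel's ray), 0 where there is no reading), "intrinsics" (3x3 intrinsics, pixels), "R" (3x3) and "t" (3): a world point X has camera coordinates R X + t. Camera axes: x right, y down, z forward; pixel columns grow to the right and rows downward; lengths in m; the calibration is good to about 2 mm. A picture is of the moment at which its call begins.
- robot.close_job(): hands the job in, once; it reports no verdict.
The state is a dict: "t": time; "q": joint angles; "dq": joint speeds; "joint_torque": joint torques, N m; "tool_pos": TCP position; "orientation": TCP orientation; "force": force on the tool from outside, world axes, zero at the start; "wrist_torque": the same for the moment, N m; "opening": finger opening in m.
Only numpy, scipy, OpenCV 4.12 (cv2) and the standard library are available. Lean on these libraries where they do the work, as an engineer would, in place of code of your own. Each camera call takes 0.05 s, during which the arm holds its last target. There are 200 camera calls.

## Working session

There is one attempt and no reset: what is moved stays moved. The work goes in short steps, Python scripts to look and compute and a shell command to move; the robot and the scene stay as the last step left them, time stands still between calls to the robot, and variables do not carry over. Pictures are saved under pics/ and viewed, about 8 in all and at most 12, crops included, and the job is handed in when it is done.

```bash
ls; mkdir -p pics
cat > h.py <<'E'
import numpy as np, cv2
from plant import readout, optics, robot
from scipy.spatial.transform import Rotation as Ro
def cam(n):
    c=optics.read_camera(n); c['bgr']=cv2.cvtColor(c['frame'],cv2.COLOR_RGB2BGR); return c
def pts(c):
    K=c['intrinsics']; d=c['depth']; v,u=np.mgrid[:d.shape[0],:d.shape[1]]
    P=np.stack([(u-K[0,2])/K[0,0]*d,(v-K[1,2])/K[1,1]*d,d],-1)
    return (P-c['t'])@c['R']
def st():
    s=readout.read_state(); return s
E
python3 - <<'E'
from h import *
a=cam('top');b=cam('side')
cv2.imwrite('pics/t0.png',a['bgr']);cv2.imwrite('pics/s0.png',b['bgr'])
for c in (a,b): print(c['intrinsics'],-c['R'].T@c['t'],c['R'])
s=st();print(s)
E
```

```text
pics
[[456.0309142    0.         276.92361304]
 [  0.         456.0309142  204.50723478]
 [  0.           0.           1.        ]] [0.36932452 0.04573488 1.28902753] [[ 0.01030446 -0.99994563 -0.0016015 ]
 [-0.98766625 -0.00992766 -0.15625883]
 [ 0.15623444  0.00319191 -0.98771484]]
[[388.77409195   0.         287.4508942 ]
 [  0.         388.77409195 201.93973614]
 [  0.           0.           1.        ]] [0.51903142 0.65468212 0.76183129] [[-0.99692552 -0.07799108 -0.0075432 ]
 [-0.05205663  0.73120219 -0.68017164]
 [ 0.05856293 -0.67768779 -0.73301408]]
{'t': 0.1, 'q': array([ 1.20261402e+00,  1.31125100e-01,  1.48920105e+00, -3.66152514e-05,
        1.52298300e+00, -8.53945174e-02]), 'dq': array([-0.00056061, -0.00232721, -0.00396886, -0.00047565, -0.00128378,
        0.00015916]), 'joint_torque': array([ 1.64563378e-03, -5.61338139e+01, -4.93097770e+01,  7.70897744e-02,
        2.90758268e-02, -7.36526522e-05]), 'tool_pos': array([0.16722488, 0.57569598, 0.22865191]), 'orientation': array([-1.33077048, -0.99734473,  0.99973328]), 'force': array([ 0.03359973, -0.35721306,  0.11861997]), 'wrist_torque': array([-0.0109191 ,  0.03524905,  0.01523766]), 'opening': 0.09306797975211278}
```

View pics/t0.png

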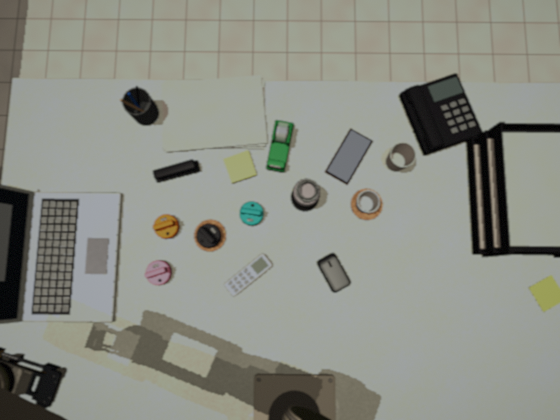

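View pics/s0.png

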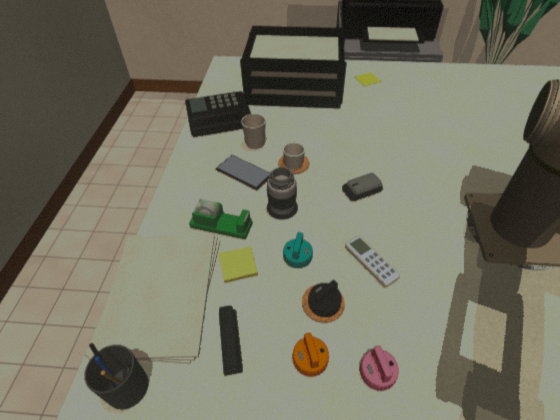

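Run:
```python
from h import *
print(Ro.from_rotvec(st()['orientation']).as_matrix().round(3))
```

```text
[[ 0.279 -0.001 -0.96 ]
 [ 0.96  -0.002  0.279]
 [-0.002 -1.     0.   ]]
```

```bash
cat > m.py <<'E'
from h import *
def circ(p):
    (c,r)=cv2.minEnclosingCircle(p[:,:2].astype(np.float32)); return np.round(c,4),round(r,4)
def rect(p): return cv2.minAreaRect((p[:,:2]*1000).astype(np.float32))
if __name__=='__main__':
  for n,l,m in (('top',(209,236),(306,194)),('side',(324,298),(282,190))):
    c=cam(n);P=pts(c);z=P[...,2]
    w=P[l[1],l[0]]; print(n,'lidpix',w.round(3),'mugpix',P[m[1],m[0]].round(3))
    v,u=np.mgrid[:420,:560]
    near=np.hypot(u-l[0],v-l[1])<28; dark=c['frame'].max(-1)<90
    for lo,hi in ((.05,.075),(.024,.04)):
        k=near&(z>lo)&(z<hi)&(c['depth']>0); p=P[k]; print(lo,len(p),p.mean(0).round(4),rect(p),circ(p),np.percentile(p[:,2],[5,50,95]).round(4))
    near=np.hypot(u-m[0],v-m[1])<45
    for lo,hi in ((.112,.135),(.1,.112),(.08,.1)):
        k=near&(z>lo)&(z<hi); p=P[k]; print('mug',lo,len(p),p.mean(0).round(4),circ(p),p[:,2].max().round(4))
E
python3 m.py
```

```text
top lidpix [0.475 0.231 0.065] mugpix [ 0.586 -0.027  0.101]
0.05 110 [0.48   0.2404 0.0622] ((480.4073486328125, 241.01438903808594), (54.74292755126953, 13.563261985778809), 45.864501953125) (array([0.481 , 0.2402]), 0.0276) [0.0577 0.0627 0.0656]
0.024 361 [0.4798 0.2398 0.0308] ((480.43731689453125, 241.49034118652344), (67.31790161132812, 67.02392578125), 71.03033447265625) (array([0.4808, 0.2414]), 0.035) [0.0264 0.0309 0.0351]
mug 0.112 206 [ 0.5941 -0.0273  0.1189] (array([ 0.5954, -0.0277]), 0.031) 0.1277
mug 0.1 81 [ 0.5907 -0.0257  0.1053] (array([ 0.5941, -0.0265]), 0.0323) 0.112
mug 0.08 294 [ 0.5899 -0.0263  0.0956] (array([ 0.5951, -0.0275]), 0.0364) 0.0999
side lidpix [0.48  0.246 0.032] mugpix [0.588 0.003 0.098]
0.05 221 [0.4791 0.2444 0.0624] ((478.05908203125, 241.62181091308594), (56.50058364868164, 14.699529647827148), 43.38771057128906) (array([0.4787, 0.2409]), 0.0288) [0.054  0.0636 0.0661]
0.024 590 [0.4779 0.2486 0.0322] ((479.04998779296875, 243.18360900878906), (65.19588470458984, 68.6224365234375), 60.22822570800781) (array([0.4784, 0.2414]), 0.0349) [0.0268 0.0324 0.0351]
mug 0.112 270 [ 0.5923 -0.0222  0.1196] (array([ 0.5925, -0.027 ]), 0.0319) 0.1272
mug 0.1 158 [ 0.5932 -0.023   0.1056] (array([ 0.5928, -0.0241]), 0.0317) 0.112
mug 0.08 279 [ 0.5907 -0.0089  0.0935] (array([ 0.592 , -0.0258]), 0.0366) 0.0999
```

```bash
cat > d.py <<'E'
import sys
from h import *
# d.py x y z [yaw of tool x, deg]: remaining shift in tool axes (cm), turn about tool y (deg), tilt fix
s=st();R=Ro.from_rotvec(s['orientation']);M=R.as_matrix()
print('t',round(s['t'],2),'pos',s['tool_pos'].round(4),'yaw',np.degrees(np.arctan2(M[1,0],M[0,0])).round(1),'q6',np.degrees(s['q'][5]).round(1),'F',s['force'].round(1),'M',s['wrist_torque'].round(2),'open',round(s['opening'],4))
if len(sys.argv)>3:
    a=list(map(float,sys.argv[1:])); print('shift cm',(M.T@(np.array(a[:3])-s['tool_pos'])*100).round(2))
    yaw=np.radians(a[3]) if len(a)>3 else np.arctan2(M[1,0],M[0,0])
    x=np.array([np.cos(yaw),np.sin(yaw),0]);y=np.array([0,0,-1.]);T=np.stack([x,y,np.cross(x,y)],1)
    print('turn deg',np.degrees(Ro.from_matrix(M.T@T).as_rotvec()).round(2))
E
python3 -m creep '[[[0,-2.4,0,-4.1,0,0,0],[0,-2.4,0,-4.1,0,0,0],[0,-2.4,0,-4.1,0,0,0],[0,-2.4,0,-4.1,0,0,0],[0,-2.4,0,-4.1,0,0,0],[0,-2.4,0,-4.1,0,0,0],[0,-2.4,0,-4.1,0,0,0],[0,-2.4,0,-4.1,0,0,0]]]' 30
python3 -m creep '[[[0,0,0,0,0,8.5,0],[0,0,0,0,0,8.5,0],[0,0,0,0,0,8.5,0],[0,0,0,0,0,8.5,0],[0,0,0,0,0,8.5,0],[0,0,0,0,0,8.5,0],[0,0,0,0,0,8.5,0],[0,0,0,0,0,8.5,0]]]'
python3 d.py .48 .241 .16 -45
python3 - <<'E'
from m import *
for n,l in (('top',(209,236)),('side',(324,298))):
    c=cam(n);P=pts(c);z=P[...,2];v,u=np.mgrid[:420,:560]
    k=(np.hypot(u-l[0],v-l[1])<28)&(z>.052)&(z<.072)&(np.hypot(P[...,0]-.48,P[...,1]-.241)<.032)
    p=P[k];
    if len(p)>5:
        w=np.linalg.svd(p[:,:2]-p[:,:2].mean(0))[2][0];print(n,len(p),np.degrees(np.arctan2(w[1],w[0])),rect(p))
E
```

```text
t: 1.0
tool_pos: [0.4327, 0.2943, 0.2267]
orientation: [-1.325, -1.005, 1.009]
force: [-0.2, 0.5, -0.3]
opening: 0.093
t: 1.8
tool_pos: [0.4373, 0.2862, 0.225]
orientation: [-1.574, -0.072, 0.078]
force: [-0.6, 0.4, -0.1]
opening: 0.0929
t 1.8 pos [0.4373 0.2862 0.225 ] yaw 5.4 q6 22.2 F [-0.6  0.4 -0.1] M [-0.07  0.04 -0.01] open 0.0929
shift cm [ 3.85  6.5  -4.88]
turn deg [ 0.32 50.43 -0.12]
top 109 -136.17560634069076 ((480.34454345703125, 241.04649353027344), (54.88686752319336, 13.383727073669434), 45.49592208862305)
side 217 43.93979453514901 ((478.31805419921875, 242.0120086669922), (56.0633544921875, 14.468289375305176), 45.46944046020508)
```

```bash
python3 -m creep '[[[0,0,0,0,0,8.5,0],[0,0,0,0,0,8.5,0],[0,0,0,0,0,8.5,0],[0,0,0,0,0,8.5,0],[0,0,0,0,0,8.5,0],[0,0,0,0,0,8.5,0],[0,0,0,0,0,0,0],[0,0,0,0,0,0,0]]]' >/dev/null
python3 d.py .4795 .241 .12 -45.5
```

```text
t 2.7 pos [0.4366 0.286  0.2241] yaw -44.7 q6 72.4 F [ 0.4 -0.2 -0.5] M [-0.08  0.12  0.03] open 0.0932
shift cm [ 6.21 10.41 -0.11]
turn deg [ 0.42  0.79 -0.  ]
```

```bash
python3 -m creep '[[[0,2,0,0,0.4,0.8,0],[0,2,1,0,0,0,0],[0,2,2,0,0,0,0],[0,0.2,3,-0.1,0,0,0],[0,0,3,0,0,0,0],[0,0,1.4,0,0,0,0],[0,0,0,0,0,0,0],[0,0,0,0,0,0,0]]]' >/dev/null
python3 d.py .4795 .241 .049 -45.5
```

```text
t 3.5 pos [0.4829 0.2409 0.1194] yaw -42.9 q6 64.0 F [0.1 0.2 0.8] M [-0.02  0.14 -0.02] open 0.0931
shift cm [-0.27  7.03 -0.26]
turn deg [-0.23  2.59  0.08]
```

```bash
python3 -m creep '[[[0,-0.2,1,-0.2,0,2.3,0],[0,0,1.5,0,0,0,0],[0,0,1.5,0,0,0,0],[0,0,1.5,0,0,0,0],[0,0,0.8,0,0,0,0],[0,0,0,0,0,0,0],[0,0,0,0,0,0,0],[0,0,0,0,0,0,0]]]' >/dev/null
python3 d.py .4795 .241 .049 -45.5
```

```text
t 4.3 pos [0.4847 0.2437 0.0592] yaw -44.7 q6 65.9 F [0.3 0.2 0.1] M [-0.08  0.12 -0.04] open 0.0929
shift cm [-0.19  1.01 -0.57]
turn deg [-0.75  0.84  0.3 ]
```

```bash
python3 -m creep '[[[0,-0.2,0,-0.5,-0.7,0.7,0.3],[0,0,0.5,0,0,0,0],[0,0,0.4,0,0,0,0],[0,0,0,0,0,0,0],[0,0,0,0,0,0,0],[0,0,0,0,0,0,0],[0,0,0,0,0,0,0],[0,0,0,0,0,0,0]]]' >/dev/null
python3 d.py .4795 .241 .049 -45.5
```

```text
t 5.1 pos [0.4806 0.2418 0.0512] yaw -45.4 q6 66.6 F [ 1.   0.6 -0.1] M [-0.04  0.13 -0.02] open 0.0928
shift cm [-0.02  0.22 -0.14]
turn deg [-0.15  0.09  0.05]
```

```bash
python3 -m creep '[[[0,0,0.2,-0.1,0,0,0],[0,0,0,0,0,0,0],[1,0,0,0,0,0,0],[1,0,0,0,0,0,0],[1,0,0,0,0,0,0],[1,0,0,0,0,0,0],[1,0,0,0,0,0,0],[1,0,0,0,0,0,0]]]' 35 >/dev/null
python3 d.py .4795 .241 .14 -45.5
python3 -m creep '[[[1,0,0,0,0,0,0],[1,0,0,0,0,0,0],[1,0,-1,0,0,0,0],[1,0,-3,0,0,0,0],[1,0,-4,0,0,0,0],[1,0,-4,0,0,0,0],[1,0,-3,0,0,0,0],[1,0,0,0,0,0,0]]]' >/dev/null
python3 d.py .594 -.027 .2 -45.5
```

```text
t 5.9 pos [0.48   0.2411 0.0493] yaw -45.4 q6 66.6 F [-0.9 -0.3 -0.7] M [-0.01  0.11  0.01] open 0.0496
shift cm [-0.02 -9.07 -0.02]
turn deg [-0.17  0.1   0.06]
t 6.7 pos [0.4782 0.2404 0.207 ] yaw -45.4 q6 66.6 F [-0.1  0.2  0.3] M [-0.03  0.11 -0.01] open 0.0004
shift cm [ 27.17   0.69 -10.52]
turn deg [-0.05  0.09  0.  ]
```

The fingers were still closing when I lifted, so they missed. I'll reopen and check whether the lid moved.

```bash
python3 -m creep '[[[0,0,0,0,0,0,0],[0,0,0,0,0,0,0],[0,0,0,0,0,0,0],[0,0,0,0,0,0,0],[0,0,0,0,0,0,0],[0,0,0,0,0,0,0],[0,0,0,0,0,0,0],[0,0,0,0,0,0,0]]]' >/dev/null
python3 - <<'E'
from m import *
for n in ('top','side'):
    c=cam(n);P=pts(c);z=P[...,2]
    k=(np.hypot(P[...,0]-.48,P[...,1]-.241)<.05)
    for lo,hi in ((.05,.074),(.024,.04)):
        p=P[k&(z>lo)&(z<hi)]; print(n,lo,len(p),rect(p) if len(p) else '')
    if n=='side': cv2.imwrite('pics/s1.png',cv2.resize(c['bgr'][150:370,200:440],None,fx=2.5,fy=2.5))
E
python3 d.py .48 .241 .08 -45.5
```

```text
top 0.05 0 
top 0.024 104 ((484.8664245605469, 216.65060424804688), (46.706546783447266, 20.216768264770508), 22.48423194885254)
side 0.05 220 ((478.80987548828125, 241.87420654296875), (56.037166595458984, 14.532378196716309), 44.638858795166016)
side 0.024 587 ((479.5783386230469, 243.84539794921875), (64.31999206542969, 68.71390533447266), 61.38253402709961)
t 7.6 pos [0.476  0.2394 0.203 ] yaw -45.4 q6 66.6 F [ 0.1  0.2 -0.4] M [-0.05  0.11  0.01] open 0.0678
shift cm [ 0.2  12.29  0.46]
turn deg [ 0.3   0.09 -0.15]
```

View pics/s1.png

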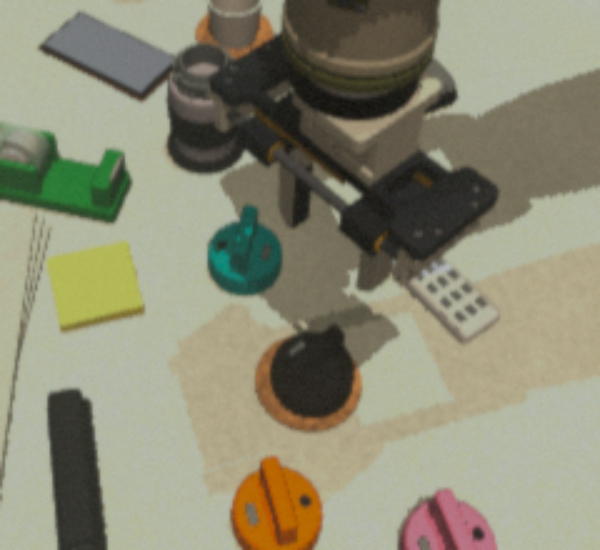

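The lid hasn't moved: it sits loop up on its coaster at crop (312,372), with the open gripper above it. I'll go back down.

```bash
python3 -m creep '[[[0,0.2,0,0.4,0.3,0,-0.1],[0,0,2,0,0,0,0],[0,0,3,0,0,0,0],[0,0,3,0,0,0,0],[0,0,3,0,0,0,0],[0,0,1,0,0,0,0],[0,0,0,0,0,0,0],[0,0,0,0,0,0,0]]]' >/dev/null
python3 d.py .48 .241 .049 -45.4
```

```text
t 8.4 pos [0.485  0.2427 0.0834] yaw -45.4 q6 66.5 F [ 0.2 -0.8  0.5] M [-0.07  0.1   0.01] open 0.0934
shift cm [-0.24  3.43 -0.5 ]
turn deg [-0.51 -0.01  0.17]
```

```bash
python3 -m creep '[[[0,-0.2,0.5,-0.5,-0.5,0,0.2],[0,0,1,0,0,0,0],[0,0,1,0,0,0,0],[0,0,0.6,0,0,0,0],[0,0,0,0,0,0,0],[0,-0.1,0.1,-0.2,0,0,0],[0,0,0,0,0,0,0],[0,0,0,0,0,0,0]]]' >/dev/null
python3 d.py .48 .241 .049 -45.4
```

```text
t 9.2 pos [0.4807 0.241  0.0534] yaw -45.4 q6 66.5 F [0.7 0.3 0.2] M [-0.05  0.08  0.04] open 0.0932
shift cm [-0.05  0.44 -0.05]
turn deg [-0.36 -0.01  0.12]
```

```bash
python3 -m creep '[[[0,0,0.4,0,-0.3,0,0.1],[0,0,0.1,0,0,0,0],[1,0,0,0,0,0,0],[1,0,0,0,0,0,0],[1,0,0,0,0,0,0],[1,0,0,0,0,0,0],[1,0,0,0,0,0,0],[1,0,0,0,0,0,0]]]' 35 >/dev/null
python3 d.py .48 .241 .049 -45.4
python3 -m creep '[[[1,0,0,0,0,0,0],[1,0,0,0,0,0,0],[1,0,0,0,0,0,0],[1,0,0,0,0,0,0],[1,0,0,0,0,0,0],[1,0,0,0,0,0,0],[1,0,0,0,0,0,0],[1,0,0,0,0,0,0]]]' >/dev/null
python3 d.py .48 .241 .049 -45.4
```

```text
t 10.0 pos [0.4813 0.2413 0.0488] yaw -45.4 q6 66.6 F [-0.6  0.5  0.8] M [-0.08  0.16 -0.  ] open 0.0494
shift cm [-0.07 -0.02 -0.11]
turn deg [-0.11 -0.01  0.04]
t 10.8 pos [0.4813 0.2413 0.0489] yaw -45.4 q6 66.6 F [-0.5 -0.4  0.4] M [-0.02  0.15  0.04] open 0.0137
shift cm [-0.07 -0.01 -0.12]
turn deg [-0.11 -0.01  0.04]
```

```bash
python3 -m creep '[[[1,0,-1,0,0,0,0],[1,0,-2,0,0,0,0],[1,0,-3,0,0,0,0],[1,0,-4,0,0,0,0],[1,0,-4,0,0,0,0],[1,0,-2,0,0,0,0],[1,0,0,0,0,0,0],[1,0,0,0,0,0,0]]]' >/dev/null
python3 d.py .594 -.027 .21 -45.4
```

```text
t 11.6 pos [0.4792 0.2404 0.2168] yaw -45.4 q6 66.6 F [-0.6 -0.4 -1.5] M [-0.07  0.09 -0.01] open 0.0138
shift cm [ 27.1    0.68 -10.6 ]
turn deg [ 0.04 -0.01 -0.01]
```

```bash
python3 -m creep '[[[1,2,0,-0.8,0,0,0],[1,4,0,-1.5,0,0,0],[1,4.2,0,-1.7,0,0,0],[1,4.2,0,-1.7,0,0,0],[1,4.2,0,-1.7,0,0,0],[1,4.2,0,-1.7,0,0,0],[1,2,0,-0.8,0,0,0],[1,1,0,-0.4,0,0,0]]]' >/dev/null
python3 d.py .594 -.027 .21 -45.4
```

```text
t 12.4 pos [ 0.5828 -0.0231  0.1993] yaw -45.1 q6 37.9 F [-0.1  0.5 -1.1] M [-0.07  0.07  0.03] open 0.0136
shift cm [ 1.05 -1.1   0.5 ]
turn deg [ 0.89  0.32 -0.91]
```

```bash
python3 -m creep '[[[1,0.9,0,0.6,0.8,0.3,-0.8],[1,0,0,0,0,0,0],[1,0.1,0,0.1,0,0,0],[1,0,0,0,0,0,0],[1,0,0,0,0,0,0],[1,0,0,0,0,0,0],[1,0,0,0,0,0,0],[1,0,0,0,0,0,0]]]' >/dev/null
python3 d.py .594 -.027 .19 -45.4
python3 - <<'E'
from m import *
s=st()['tool_pos']
for n in ('top','side'):
    c=cam(n);P=pts(c);z=P[...,2]
    k=(np.hypot(P[...,0]-s[0],P[...,1]-s[1])<.05)
    b=c['frame'].max(-1)
    for lo,hi in ((.16,.175),(.176,.195),(.1,.13)):
        q=k&(z>lo)&(z<hi); p=P[q]; print(n,lo,len(p),rect(p) if len(p)>3 else '',np.median(p[:,2]) if len(p) else '')
    if n=='side': cv2.imwrite('pics/s2.png',cv2.resize(c['bgr'][110:250,190:380],None,fx=4,fy=4))
E
```

```text
t 13.2 pos [ 0.5934 -0.0203  0.1958] yaw -45.2 q6 38.2 F [-0.1 -0.7 -0.8] M [-0.11  0.11  0.02] open 0.0139
shift cm [ 0.52  0.58 -0.43]
turn deg [ 0.16  0.24 -0.33]
top 0.16 38 ((575.3248901367188, -22.462478637695312), (31.825321197509766, 67.59761047363281), 4.0304670333862305) 0.17107415114024854
top 0.176 55 ((576.1781005859375, -22.487171173095703), (32.40132522583008, 67.15217590332031), 4.996426105499268) 0.17884844948092538
top 0.1 30 ((571.8242797851562, -26.107271194458008), (20.674243927001953, 60.46786880493164), 2.9574172496795654) 0.11257467680302707
side 0.16 153 ((592.2760009765625, -1.1224355697631836), (30.928768157958984, 67.52901458740234), 89.41522979736328) 0.16762328814048175
side 0.176 318 ((591.4015502929688, -12.374324798583984), (66.62333679199219, 49.96146011352539), 5.190170764923096) 0.1800933434763926
side 0.1 285 ((591.2945556640625, -18.77269744873047), (60.87262725830078, 49.12046432495117), 5.107606410980225) 0.11589643856511932
```

View pics/s2.png

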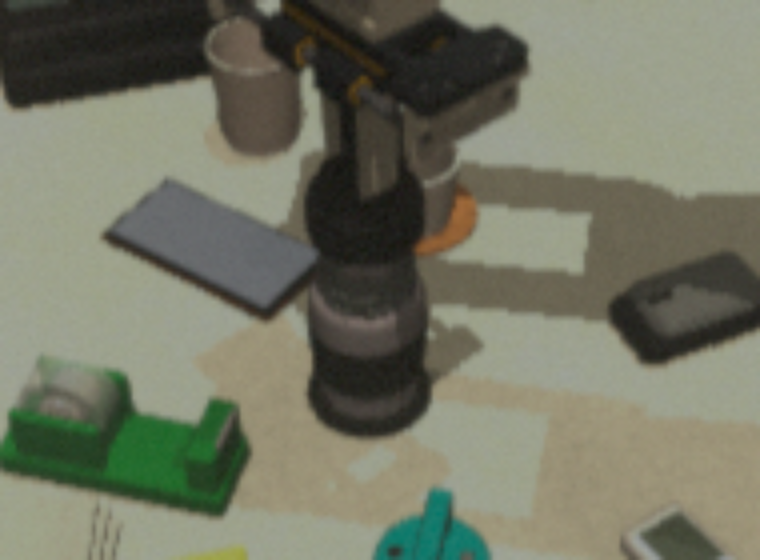

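The lid hangs level above the mug: lid at crop (364,205), mug axis at about (368,330). I'll move closer and compare their extents.

```bash
python3 d.py .5944 -.0255 .178 -45.4
python3 -m creep '[[[1,0.4,0,-0.3,0.2,0.2,-0.3],[1,0,0.8,0,0,0,0],[1,0,0.6,0,0,0,0],[1,0,0,0,0,0,0],[1,0,0,0,0,0,0],[1,0,0,0,0,0,0],[1,0,0,0,0,0,0],[1,0,0,0,0,0,0]]]' >/dev/null
python3 d.py .5944 -.0255 .178 -45.4
cat > ext.py <<'E'
from m import *
def ext():
  s=st()['tool_pos']; zu=s[2]-.0449
  for n,a in (('top',1),('side',0)):
    L=[];U=[]
    for _ in range(3):
        c=cam(n);P=pts(c);z=P[...,2];k=(np.hypot(P[...,0]-s[0],P[...,1]-s[1])<.045)
        # midpoints of near-side arc: circle fit of visible outer wall
        from scipy.optimize import least_squares
        for lo,hi,r,o in ((zu+.004,zu+.024,.035,L),(.058,.094,.038,U)):
            p=P[k&(z>lo)&(z<hi)][:,:2]
            f=least_squares(lambda q:np.hypot(*(p-q).T)-r,s[:2],loss='soft_l1',f_scale=.001); o.append([*f.x,len(p)])
    print(n,'lid',np.mean(L,0).round(4),'mug',np.mean(U,0).round(4),'tcp',s.round(4))
ext()
E
python3 ext.py
```

```text
t 13.3 pos [ 0.5935 -0.0205  0.1958] yaw -45.2 q6 38.2 F [-0.1  0.1 -0.2] M [-0.14  0.11  0.02] open 0.0138
shift cm [ 0.43  1.78 -0.28]
turn deg [ 0.15  0.23 -0.33]
t 14.1 pos [ 0.5939 -0.0263  0.18  ] yaw -45.4 q6 37.9 F [0.2 0.3 0.1] M [-0.07  0.08 -0.03] open 0.0134
shift cm [-0.02  0.2   0.1 ]
turn deg [-0.03 -0.03 -0.04]
top lid [ 5.961e-01 -2.740e-02  3.800e+01] mug [ 5.97500e-01 -2.84000e-02  6.63333e+01] tcp [ 0.5939 -0.0263  0.18  ]
side lid [ 5.926000e-01 -2.890000e-02  1.836667e+02] mug [ 5.931000e-01 -3.000000e-02  3.226667e+02] tcp [ 0.5939 -0.0263  0.18  ]
```

```bash
python3 d.py .5946 -.0273 .170 -45.4
python3 -m creep '[[[1,0.1,0,0,0,0,0],[1,0,0.4,0,0,0,0],[1,0,0.4,0,0,0,0],[1,0,0.2,0,0,0,0],[1,0,0,0,0,0,0],[1,0,0,0,0,0,0],[1,0,0,0,0,0,0],[1,0,0,0,0,0,0]]]' >/dev/null
python3 d.py .5946 -.0273 .162 -45.4
```

```text
t 14.4 pos [ 0.5938 -0.0264  0.1799] yaw -45.4 q6 37.9 F [-0.  -0.5 -0.8] M [-0.05  0.1  -0.  ] open 0.0135
shift cm [ 0.12  0.99 -0.01]
turn deg [-0.02 -0.04 -0.04]
t 15.2 pos [ 0.5944 -0.0271  0.1685] yaw -45.4 q6 37.9 F [-0.1 -0.3 -0.8] M [-0.05  0.15  0.02] open 0.0137
shift cm [0.03 0.65 0.  ]
turn deg [ 0.   -0.04 -0.07]
```

```bash
python3 -m creep '[[[1,0,0.15,0,0,0,0],[1,0,0.15,0,0,0,0],[1,0,0.1,0,0,0,0],[1,0,0.1,0,0,0,0],[1,0,0.1,0,0,0,0],[1,0,0.1,0,0,0,0],[1,0,0,0,0,0,0],[1,0,0,0,0,0,0]]]' >/dev/null
python3 d.py .5946 -.0273 .162 -45.4
```

```text
t 16.0 pos [ 0.5948 -0.0271  0.1619] yaw -45.4 q6 37.9 F [ 0.2  0.4 -0.8] M [-0.05  0.14  0.03] open 0.0132
shift cm [-0.01 -0.01 -0.03]
turn deg [-0.05 -0.03 -0.01]
```

```bash
python3 -m creep '[[[1,0,0.1,0,0,0,0],[1,0,0.1,0,0,0,0],[1,0,0.1,0,0,0,0],[1,0,0.05,0,0,0,0],[1,0,0.05,0,0,0,0],[1,0,0,0,0,0,0],[1,0,0,0,0,0,0],[1,0,0,0,0,0,0]]]' >/dev/null
python3 d.py .5946 -.0273 .159 -45.4
```

```text
t 16.8 pos [ 0.5954 -0.0272  0.1618] yaw -45.4 q6 37.9 F [-1.3 -0.2  2.7] M [-0.04  0.5   0.  ] open 0.0137
shift cm [-0.05  0.28 -0.06]
turn deg [-0.13 -0.03  0.1 ]
```

```bash
python3 -m creep '[[[1,-0.05,0,-0.05,-0.1,0,0.1],[1,0,0,0,0,0,0],[1,0,0.05,0,0,-4,0],[1,0,0.05,0,0,-4,0],[1,0,0.05,0,0,-4,0],[1,0,0.05,0,0,-4,0],[1,0,0.05,0,0,0,0],[1,0,0,0,0,0,0]]]' >/dev/null
python3 d.py .5944 -.0273 .159 -29
```

```text
t 17.6 pos [ 0.5951 -0.0261  0.1592] yaw -29.0 q6 21.4 F [-0.8 -0.8 -0.9] M [-0.15  0.37  0.04] open 0.0139
shift cm [-0.01  0.02 -0.14]
turn deg [-0.13  0.05 -0.01]
```

```bash
python3 -m creep '[[[1,0,0,-0.1,0,0,0],[1,0,0.05,0,0,-4,0],[1,0,0.05,0,0,-4,0],[1,0,0.05,0,0,-4,0],[1,0,0.05,0,0,-4,0],[1,0,0.05,0,0,-4,0],[1,0,0.05,0,0,0,0],[1,0,0,0,0,0,0]]]' >/dev/null
python3 d.py .5938 -.0271 .159 -9
```

```text
t 18.4 pos [ 0.5946 -0.0262  0.1589] yaw -9.0 q6 1.3 F [-1.5  0.   0.8] M [-0.05  0.37  0.03] open 0.0138
shift cm [-0.06 -0.01 -0.1 ]
turn deg [-0.26  0.05  0.05]
```

```bash
python3 -m creep '[[[1,-0.05,0,-0.1,-0.2,0,0],[1,0,0.05,0,0,-4,0],[1,0,0.05,0,0,-4,0],[1,0,0.05,0,0,-4,0],[1,0,0.05,0,0,-4,0],[1,0,0.05,0,0,-4,0],[1,0,0.05,0,0,0,0],[1,0,0,0,0,0,0]]]' >/dev/null
python3 d.py .5934 -.0271 .159 11
```

```text
t 19.2 pos [ 0.594  -0.0261  0.1589] yaw 11.0 q6 -18.6 F [-2.   1.2  1.1] M [ 0.08  0.43 -0.04] open 0.0137
shift cm [-0.08 -0.01 -0.09]
turn deg [-0.08  0.05  0.15]
```

```bash
python3 -m creep '[[[1,-0.07,0,0,0,0,0],[1,0,0.05,0,0,-4,0],[1,0,0.05,0,0,-4,0],[1,0,0.05,0,0,-4,0],[1,0,0.05,0,0,-4,0],[1,0,0.05,0,0,-4,0],[1,0,0.05,0,0,0,0],[1,0,0,0,0,0,0]]]' >/dev/null
python3 d.py .5931 -.0271 .159 31
```

```text
t 20.0 pos [ 0.5935 -0.0263  0.1588] yaw 31.4 q6 -39.0 F [-2.4  1.1  2.2] M [ 0.18  0.47 -0.07] open 0.0136
shift cm [-0.08 -0.02 -0.05]
turn deg [0.04 0.38 0.24]
```

```bash
python3 -m creep '[[[1,-0.06,0,0,0,0,0.2],[1,0,0.05,0,0,-3.5,0],[1,0,0.05,0,0,-3.5,0],[1,0,0.05,0,0,-3.5,0],[1,0,0.05,0,0,-3.5,0],[1,0,0.05,0,0,-3.5,0],[1,0,0.05,0,0,0,0],[1,0,0,0,0,0,0]]]' >/dev/null
python3 d.py .5930 -.0275 .159 48
```

```text
t 20.8 pos [ 0.5928 -0.0269  0.1561] yaw 49.1 q6 -56.6 F [-0.4  0.8 -1. ] M [-0.04 -0.   -0.01] open 0.0138
shift cm [-0.03 -0.29 -0.05]
turn deg [ 0.05  1.13 -0.05]
```

```bash
python3 -m creep '[[[1,0,0.1,0,0,-1.5,0],[1,0,0.1,0,0,-1.5,0],[1,0,0.1,0,0,0,0],[1,0,0.1,0,0,0,0],[1,0,0.1,0,0,0,0],[1,0,0.05,0,0,0,0],[1,0,0.05,0,0,0,0],[1,0,0,0,0,0,0]]]' >/dev/null
python3 d.py .5930 -.0275 .1504 52
```

```text
t 21.6 pos [ 0.5929 -0.0272  0.1503] yaw 52.2 q6 -59.7 F [-2.4 -0.1  1.3] M [-0.01  0.46  0.01] open 0.014
shift cm [-0.02 -0.01 -0.02]
turn deg [ 0.08  0.15 -0.06]
```

The lid dropped into the slot (TCP z 0.1503, so the underside is about 105.4 mm). Now I'll screw it forward.

```bash
python3 -m creep '[[[1,0,0.02,0,0,4,0],[1,0,0.03,0,0,4,0],[1,0,0.03,0,0,4,0],[1,0,0.03,0,0,4,0],[1,0,0.03,0,0,4,0],[1,0,0.03,0,0,4,0],[1,0,0,0,0,0,0],[1,0,0,0,0,0,0]]]' >/dev/null
python3 d.py .5935 -.0270 .149 28
```

```text
t 22.4 pos [ 0.5933 -0.027   0.1489] yaw 27.3 q6 -34.8 F [-1.4 -0.4  3.1] M [ 0.05  0.47 -0.  ] open 0.0135
shift cm [ 0.01 -0.01 -0.01]
turn deg [ 0.13 -0.66  0.04]
```

```bash
python3 -m creep '[[[1,0.03,0.02,0,0,4,0],[1,0,0.03,0,0,4,0],[1,0,0.03,0,0,4,0],[1,0,0.03,0,0,4,0],[1,0,0.03,0,0,4,0],[1,0,0.03,0,0,4,0],[1,0,0,0,0,0,0],[1,0,0,0,0,0,0]]]' >/dev/null
python3 d.py .594 -.0268 .1475 3
```

```text
t 23.2 pos [ 0.5939 -0.0268  0.1475] yaw 3.4 q6 -10.9 F [-0.8  1.3  2.3] M [ 0.05  0.31 -0.07] open 0.0135
shift cm [ 0.01 -0.    0.  ]
turn deg [0.11 0.41 0.13]
```

```bash
python3 -m creep '[[[1,0.02,0.02,0,0,4,0],[1,0,0.03,0,0,4,0],[1,0,0.03,0,0,4,0],[1,0,0.03,0,0,4,0],[1,0,0.03,0,0,4,0],[1,0,0.03,0,0,4,0],[1,0,0,0,0,0,0],[1,0,0,0,0,0,0]]]' >/dev/null
python3 d.py .5945 -.0269 .146 -21
```

```text
t 24.0 pos [ 0.5944 -0.0269  0.146 ] yaw -20.2 q6 12.7 F [-1.7  0.7  2.5] M [ 0.    0.36 -0.03] open 0.0137
shift cm [ 0.01 -0.    0.  ]
turn deg [0.05 0.82 0.21]
```

```bash
python3 -m creep '[[[1,0,0.02,0,0,3,0],[1,0,0.03,0,0,3,0],[1,0,0.02,0,0,2,0],[1,0,0.02,0,0,2,0],[1,0,0.02,0,0,2,0],[1,0,0,0,0,0,0],[1,0,0,0,0,0,0],[1,0,0,0,0,0,0]]]' >/dev/null
python3 d.py .5945 -.0269 .1453 -32
```

```text
t 24.8 pos [ 0.5947 -0.027   0.1454] yaw -31.3 q6 23.9 F [-1.1  0.3  2.7] M [ 0.09  0.36 -0.01] open 0.014
shift cm [-0.02  0.01  0.  ]
turn deg [0.   0.68 0.25]
```

```bash
python3 -m creep '[[[1,0,0.01,0,0,1.5,0],[1,0,0.01,0,0,1.5,0],[1,0,0.01,0,0,1.5,0],[1,0,0.01,0,0,1.5,0],[1,0,0.01,0,0,1.5,0],[1,0,0,0,0,0,0],[1,0,0,0,0,0,0],[1,0,0,0,0,0,0]]]' >/dev/null
python3 d.py .5948 -.0269 .1453 -38
```

```text
t 25.6 pos [ 0.5943 -0.0269  0.1453] yaw -39.2 q6 31.8 F [-2.9  0.4  3.4] M [0.07 0.64 0.68] open 0.014
shift cm [0.04 0.   0.03]
turn deg [ 0.02 -1.24  0.24]
```

Stop torque reached (0.68 N m) at home depth. I'll release.

```bash
python3 -m creep '[[[0.5,0,0,0,0,0,0],[0.5,0,0,0,0,0,0],[0.5,0,0,0,0,0,0],[0.5,0,0,0,0,0,0],[0.5,0,0,0,0,0,0],[0.5,0,0,0,0,0,0],[0.5,0,0,0,0,0,0],[0.5,0,0,0,0,0,0]]]' >/dev/null
python3 d.py .594 -.027 .145 -39
```

```text
t 26.4 pos [ 0.5948 -0.0273  0.1439] yaw -39.4 q6 31.9 F [-0.4  0.2 -0.5] M [-0.04  0.13  0.  ] open 0.0467
shift cm [-0.08 -0.11 -0.03]
turn deg [-0.02 -0.35  0.26]
```

```bash
python3 -m creep '[[[0.5,0,-1,0,0,0,0],[0.5,0,-2,0,0,0,0],[0.5,0,-3,0,0,0,0],[0.5,0,-3,0,0,0,0],[0.5,-1,-3,0,0,0,0],[0.5,-4,0,0,0,0,0],[0.5,-4,0,0,0,0,0],[0.5,-4,0,0,0,0,0]]]' >/dev/null
python3 d.py
cat > chk.py <<'E'
from m import *
for n in ('top','side'):
    c=cam(n);P=pts(c);z=P[...,2];k=(np.hypot(P[...,0]-.594,P[...,1]+.027)<.042)
    for lo,hi in ((.148,.172),(.12,.136),(.06,.095)):
        p=P[k&(z>lo)&(z<hi)]
        print(n,lo,len(p),*( (rect(p),np.percentile(p[:,2],[10,50,90]).round(4)) if len(p)>5 else ('',)))
    q=P[k&(z>.122)&(z<.134)]
    if len(q)>20:
        A=np.c_[q[:,:2]-[.594,-.027],np.ones(len(q))]; print('face plane',np.linalg.lstsq(A,q[:,2],rcond=None)[0].round(4))
    if n=='side': cv2.imwrite('pics/s3.png',cv2.resize(c['bgr'][110:330,180:420],None,fx=2.5,fy=2.5))
E
python3 chk.py
```

```text
t 27.2 pos [0.4936 0.0549 0.2736] yaw -39.6 q6 40.2 F [ 0.7  1.6 -0.6] M [-0.05  0.13 -0.03] open 0.0464
top 0.148 0 
top 0.12 0 
top 0.06 0 
side 0.148 152 ((593.1156005859375, -26.436695098876953), (54.7730598449707, 15.271199226379395), 58.28592300415039) [0.1522 0.1599 0.162 ]
side 0.12 374 ((592.8861083984375, -21.561975479125977), (56.9517936706543, 67.0293960571289), 83.93534088134766) [0.1241 0.1291 0.1313]
side 0.06 316 ((587.7942504882812, -10.945087432861328), (75.62930297851562, 43.15831756591797), 15.524503707885742) [0.0638 0.077  0.092 ]
face plane [-0.0026 -0.0409  0.1291]
```

View pics/s3.png

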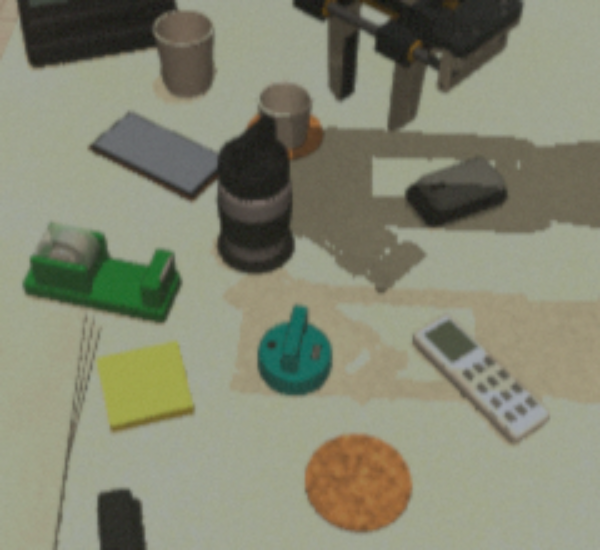

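The lid sits on the neck at crop (255,165), upright and released; the coaster at (358,480) is empty and the bystanders look untouched. I'll pull the arm further back to check seating and tilt from above too.

```bash
python3 -m creep '[[[0.5,-4,0,0,0,0,0],[0.5,-4,0,0,0,0,0],[0.5,-4,0,0,0,0,0],[0.5,-4,0,0,0,0,0],[0.5,-2,0,0,0,0,0],[0.5,0,0,0,0,0,0],[0.5,0,0,0,0,0,0],[0.5,0,0,0,0,0,0]]]' >/dev/null
python3 d.py
cat > chk2.py <<'E'
from m import *
from scipy.ndimage import median_filter
for n in ('top','side'):
    D=[];
    for _ in range(5): c=cam(n);D.append(c['depth'])
    c['depth']=np.median(D,0);P=pts(c);z=P[...,2]
    # teal lid lies on the desk: face 0.027, bar top 0.059
    for nm,xy,f,b in (('lid',(.594,-.0272),.1275,.1595),('teal',None,.027,.059)):
        if xy is None:
            h=cv2.cvtColor(c['frame'],cv2.COLOR_RGB2HSV); m=(h[...,0]>80)&(h[...,0]<95)&(h[...,1]>140)&(h[...,2]>60)
            xy=np.median(P[m&(z>.015)&(z<.07)][:,:2],0)
        r=np.hypot(P[...,0]-xy[0],P[...,1]-xy[1])
        q=P[(r<.033)&(abs(z-f)<.006)]; A=np.c_[q[:,:2]-xy,np.ones(len(q))]
        w=P[(r<.033)&(abs(z-b)<.008)]
        print(n,nm,np.round(xy,4),len(q),'face dz',np.round(np.median(q[:,2])-f,4),'tilt',np.linalg.lstsq(A,q[:,2],rcond=None)[0][:2].round(3),'circ',circ(q),'bar dz',np.round(np.median(w[:,2])-b,4),rect(w))
E
python3 chk2.py
```

```text
t 28.1 pos [0.3514 0.1733 0.2775] yaw -39.5 q6 58.5 F [-0.9  1.1 -0.3] M [-0.06  0.15 -0.02] open 0.0464
top lid [ 0.594  -0.0272] 363 face dz 0.0005 tilt [ 0.013 -0.01 ] circ (array([ 0.594 , -0.0272]), 0.033) bar dz -0.0004 ((595.0075073242188, -27.164630889892578), (55.4981575012207, 13.64411449432373), 55.705623626708984)
top teal [0.5422 0.1199] 295 face dz 0.0001 tilt [0.004 0.006] circ (array([0.5431, 0.1206]), 0.0324) bar dz -0.0004 ((545.1911010742188, 123.1761474609375), (55.65517044067383, 14.188995361328125), 81.88606262207031)
side lid [ 0.594  -0.0272] 313 face dz 0.0019 tilt [-0.013 -0.04 ] circ (array([ 0.5941, -0.0271]), 0.0329) bar dz 0.0011 ((593.2869262695312, -26.647953033447266), (53.978309631347656, 14.809098243713379), 55.95219421386719)
side teal [0.5412 0.1334] 385 face dz 0.0018 tilt [-0.001 -0.058] circ (array([0.5411, 0.1319]), 0.0326) bar dz 0.0013 ((542.9212646484375, 125.56329345703125), (50.564170837402344, 13.520929336547852), 82.68507385253906)
```

Both views agree with the teal lid as a height reference: the lid is home to within about 0.5 mm, level and centred. I'll hand it in.

```bash
python3 -c "
from plant import robot
print(robot.close_job())"
```

```text
the job is handed in; nothing more can be done
None
```

The black lid is screwed fully home on the mug and released, and the job was handed in at about 29 s. No verdict is reported.

**What I did**
- **Grasp:** The first attempt missed because I lifted before the fingers had closed. The lid had not moved, and the second grasp held.
- **Placing:** I set the lid on the neck, first touching at post height with a few newtons.
- **Backward turn:** About 95° anticlockwise, over the threads, until it dropped into the slots. The underside was then about 105.4 mm above the desk.
- **Forward turn:** About 85° clockwise, sinking 5.0 mm, until the stop torque rose to about 0.7 N m. I then let go and pulled the arm clear.

**Last checks**
- **Seating:** In the top view, the lid's face and loop bar are within 0.5 mm of their home heights, tilted under 0.02 rad and centred to about 1 mm.
- **Disagreement:** The side view read 1–2 mm high with 0.04 rad of tilt. It gave the same heights and 0.058 rad of tilt for the teal lid lying flat on the desk, so I took this as camera bias.
- **Grip slip:** The loop stands 5–8° off where the gripper ended. I take this as the grip slipping against the end stop. Even if the lid were that much short of the stop, it would sit only about 0.5 mm high, inside the tolerance.
- **Bystanders:** Those in the last picture looked untouched; I did not measure them.

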